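Butt the second honing stone against the first on the honing bed

ROBOT

A 6-joint arm with a two-finger parallel gripper is mounted at the origin on a cart in front of the work surface, level with it; the furniture and walls round the work are solid. World frame = base frame: x ahead of the robot, y to its left, z up, the work surface at z = 0. Lengths are in m, angles in rad, forces in N, time in s.
With the tool pointing down it reaches from about 0.25 to 0.725 m from the base axis. Payload 4 kg.
Tool frame: the origin (TCP) lies on the centre line of the jaws, within the pads' length; the fingertips stand ahead of it and the grasp point (between the pads) lies 3 mm ahead of it (bot.tcp_to_tips is the z of the fingertips in the tool frame, in m); z points along the fingers, y is the line along which they close (so a half turn about z gives the same grasp; the last joint's range is limited). The gripper opens to 85 mm and grips with 20 to 120 N. Pads are 22 mm wide; open, the fingers measure 114 mm over their backs; the gripper's body (76 mm by 85 mm) begins 54 mm behind the grasp point. The pads swing forward as they close: fully open they stand 13 mm farther back than shut.
Start: joints at [1.222, 0.241, 0.005, 1.335, 0, 1.571], TCP at [0.171, 0.47, 0.253] pointing down, gripper open.
Joint ranges: [-2.72, 2.72], [-1.05, 1.87], [-1.09, 1.28], [-1.99, 2.15], [-1.42, 1.44], [-3.14, 3.14]. Speed limits (rad/s): [2.79, 2.79, 3.14, 3.14, 3.14, 3.14].

INTERFACE

Orientations are given as a unit quaternion [x, y, z, w].
In Python, from workcell import telemetry, camera, camera_params, ticket, boxes_of, cut_out, spot_point, bot gives the robot as it stands.
- The arm moves only by the shell command python3 -m creep 'ROWS'. ROWS is text: rows parted by semicolons, each of 5 numbers parted by spaces: the opening, from 0 (shut) to 1 (fully open), then the shift along the tool's x, y, z in units of 150 mm (1.0 is 150 mm), then the turn about the tool's z in units of 180 degrees (1.0 is 180 degrees). In form: claw x y z turn; .... A call has 1 to 12 rows; each row is the pose to reach, as a shift and turn from the pose commanded when the call began, along the tool's axes at that moment, turning the shorter way round; what a row does not reach only later rows make up. A row lasts 1/8 s, in which the tool goes at most 62.5 mm and 10.7 degrees, less where a joint would pass 70% of its speed; a pose out of reach is approached as far as the arm can. A call with a number of a shift or a turn outside -1 to 1 is refused whole. A call with a gripper value outside its range is refused whole. The fingers move at their own pace and stop on an object; the grip force is fixed at half the most. Time passes only in rows, so rows that repeat a pose let the fingers close. It gives the time, the measured TCP pose, the force, the opening and the grip force at its end, in the units of the state.
- telemetry.get_obs(): the state, without advancing time (a new reading comes with each control period).
- camera(name): name is "side" or "top" or "wrist"; returns the picture (400x640x3 uint8, red, green, blue); there is no depth.
- camera_params(name): a dict with "camera_matrix" (3x3 intrinsics, pixels), "eye" and "attitude" of the camera in the world. Camera axes: x right, y down, z forward; pixel columns grow to the right and rows downward; lengths in m; the calibration is good to about 2 mm. The wrist camera is an equidistant fisheye: a pixel r from the principal point sees the ray r / f radians off the axis. A picture is of the moment at which its call begins: read the wrist's pose just before it. camera_params takes no time and is no camera call; for the wrist camera it gives the pose at the moment of the call.
- ticket.job_done(): hands the job in; it is judged then, once.
Trained networks look in the newest picture that a camera, given by its name, has taken for a name from the list of things; names that differ only in an ending like _2 or _b are one class to them, and where a whole thing is asked for, a point or a joint stands for the part that bears it (a point fixed in the world has none). Each returns a list of dicts, best first, with "conf" (0 to 1); they miss things now and then, are a little off and sometimes report something else, mostly with a low value. They report only what shows in the picture. A call takes as long as a camera call. They do not tell look-alikes from the thing itself.
- boxes_of(thing, camera): "at" ([x, y, z] in m, in world coordinates, good to about 4 mm: the middle of the surface that is visible of it).
- cut_out(thing, camera): "pixels" (400x640 bool, what is visible of it).
- spot_point(thing, camera): "at" ([x, y, z] in m, in world coordinates, good to about 4 mm: a listed point, or the origin of a listed thing).
The state is a dict: "clock": time; "joint_pos": joint angles; "joint_vel": joint speeds; "tau": joint torques, N m; "eef_pos": TCP position; "tool_rot": TCP orientation; "ft_force": force on the tool from outside, world axes, zero at the start; "ft_torque": the same for the moment, N m; "grip_width": finger opening in m; "grasp_force": force on a finger pad.
Only numpy, scipy, OpenCV 4.12 (cv2) and the standard library are available. Lean on these libraries where they do the work, as an engineer would, in place of code of your own. Each camera call takes 0.05 s, during which the arm holds its last target. There are 200 camera calls.

TASK

Make one long honing surface: free the green stone from the hooked lip of the sloping rest and lay it flat on the honing bed's rail, in line with the green stone already there. Slide it up so that the two meet end to end without a gap, and press the pair home against the bed's end stop with a firm, steady push of about 10 N, never ramming or forcing. Let go, leaving both stones lying flush and straight on the rail, and do not shift the loose things round about.

Things in the scene. Friction and masses are not known exactly. Their poses are not given: they have to be found in the camera images.
- stone_a: loose green honing stone, bar 25 (x) x 100 (y) x 12 (z) mm, 0.08-0.17 kg. Origin: centre of its underside; y along it, z its upper face's normal. Starts on the rest's 30 degree slope, y along the slope, low end touching the hooked end plate. Both ends are alike: either may lead. A 40 N grip across its 25 mm width holds it firmly.
- stone_b: the green stone already on the bed, same size, axes and origin, loose; it lies on the rail, its y along the bed's y, its +y end 4 to 15 mm short of the end stop, up to 2 mm off the rail's centre line and 0.06 rad askew; it slides along the rail when pushed (friction about 1 N).
- bed: honing bed, fixed: blue base 70 (x) x 262 (y) x 8 mm; on it a rail 18 mm wide along y, its black rubber top at z = 0.030, from y = -0.128 to y = +0.115, where the end stop stands. The stones are wider than the rail: fingers pass down on either side of it. Origin: underside centre of the base.
- end_stop: the bed's rigid steel end stop, 36 mm wide, 12 mm thick, top 10 mm above the rail's. Origin: foot of the face that meets the stone, at (0, 0.115, 0.008) in the bed's frame; same axes. A stone touching it has its centre at y = 0.065 in the bed's frame, the next one butted to it at y = -0.035.
- stone_rest: sloping rest, fixed: blue base 70 (x) x 130 (y) x 8 mm, with an 18 mm wide rib rising at 30 degrees towards +y (to the robot's left). Rib's top middle, where the stone's origin starts, at (0, 0, 0.060). Side tabs 5 mm high stand 30-38 mm below and 39-47 mm above the stone's middle; between them fingers pass on both sides of the rib. Upper end open. Origin: underside centre of the base.
- lip (a point): edge of the hooked lip at the rest's low (-y) end, middle of its underside. The lip is bent back from a 30 mm wide end plate over the last 8 mm of the stone, 14.5 mm off the rib (2.5 mm over the stone) and 4 mm thick: draw the stone 12 mm or more up the slope before it can come off square to the slope.
- lace_spool: bystander: black-and-white reel standing on end, 56 mm across, 48 mm high; origin under its centre
- magnet_dish: bystander: round pale grey dish, 103 mm across, 27 mm high; origin under its centre
- tape_2: bystander: small black tape roll lying flat, 53 mm across, 19 mm high; origin under its centre
- hex_key: bystander: L-shaped dark hex key lying flat, 30 x 102 mm, 6 mm thick; origin under its centre
Not all that is in view belongs to the job. What is shaped like the stone_rest but brown or orange is not meant.

How it is judged:
On the way, in this order (a step that is already met when the one before it is completed fails the run):
1. the stone is off the sloping rest, clear of it (distance between stone_a and stone_rest above 0.12 m and contact force between stone_a and stone_rest below 0.1 N), for 0.1 s.
2. lying on the rail, the stone presses its neighbour home against the end stop with at least 5 N (contact force between stone_a and stone_b above 5 N and contact force between stone_b and end_stop above 5 N and angle between stone_a's own z axis and vertical below 0.08 rad and z of stone_a in the frame of bed below 0.034 m), for 0.3 s.
At the end, for the whole second after the job is handed in: Both stones lie released, flat (3 mm in height, 0.05 rad) and at rest on the rail, end to end with a gap under 2 mm, the first within 2 mm of the end stop; sides flush within 5 mm, each within 6 mm of the rail's centre line, parallel within 0.06 rad, and to the rail within 0.07 rad (distance between stone_a and stone_b between 0.097 and 0.102 m and y of stone_b in the frame of bed above 0.063 m and angle between the y axis of stone_a and the y axis of stone_b, either way round below 0.06 rad and angle between the y axis of stone_a and the y axis of bed, either way round below 0.07 rad and x of stone_a in the frame of bed between -0.006 and 0.006 m and x of stone_b in the frame of bed between -0.006 and 0.006 m and x of stone_a in the frame of stone_b between -0.005 and 0.005 m and z of stone_a in the frame of bed between 0.027 and 0.033 m and z of stone_b in the frame of bed between 0.027 and 0.033 m and angle between each of stone_a, stone_b's own z axis and vertical below 0.05 rad and linear speed of each of stone_a, stone_b below 0.01 m/s); the robot touches nothing.
It fails at once if a stone is rammed: over 60 N between the two stones (contact force between stone_a and stone_b above 60 N).
It fails at once if over 60 N between the other stone and the end stop (contact force between stone_b and end_stop above 60 N).
It fails at once if the stone is forced against the rest or its lip with over 80 N (contact force between stone_a and stone_rest above 80 N).
It fails at once if the stone is dropped or forced onto the bed with over 80 N (contact force between stone_a and bed above 80 N).
It fails at once if a loose bystander is shifted more than 20 mm (distance of any of lace_spool, magnet_dish, tape_2, hex_key from where it was at the start of the episode above 0.02 m).
It also fails if it takes over 48 s, if anything falls off the work surface, if the arm or the gripper's body presses on something with over 40 N, if the wrist force passes 120 N, or if a joint passes its speed limit or range.

## Working session

There is one attempt and no reset: what is moved stays moved. The work goes in short steps, Python scripts to look and compute and a shell command to move; the robot and the scene stay as the last step left them, time stands still between calls to the robot, and variables do not carry over. Pictures are saved under pics/ and viewed, at most 13 in all, crops included, and the job is handed in when it is done.

```bash
ls; mkdir -p pics; cat > h.py <<'E'
import numpy as np, cv2
from scipy.spatial.transform import Rotation as R
from workcell import telemetry, camera, camera_params, ticket, boxes_of, cut_out, spot_point, bot
def save(im,n): cv2.imwrite('pics/'+n,im[:,:,::-1])
E
python3 - <<'E'
from h import *
o=telemetry.get_obs(); print(o['clock'],o['eef_pos'],o['tool_rot'],o['joint_pos'],bot.tcp_to_tips)
ims=[camera(c) for c in('top','side')]
save(np.vstack([cv2.resize(i,(480,300)) for i in ims]),'a.png')
save(ims[0],'top.png');save(ims[1],'side.png')
for c in('top','side'):
    p=camera_params(c);print(c,{k:np.round(v,4).tolist() for k,v in p.items() if not isinstance(v,str)})
    for t in('stone_a','stone_rest','bed','end_stop','lip','lace_spool','magnet_dish','tape_2','hex_key'):
        print(t,[(np.round(d['at'],3).tolist(),round(d['conf'],2)) for d in spot_point(t,c)])
E
```

```text
pics
0.0 [0.1706894  0.46933044 0.2524022 ] [ 1.73527412e-01  9.84828473e-01 -1.04234549e-03 -1.73404067e-04] [ 1.22199193e+00  2.41417597e-01  3.70220000e-03  1.33519418e+00
 -2.01698530e-05  1.57081275e+00] 0.022
top {'camera_matrix': [[497.112, 0.0, 314.6316], [0.0, 497.112, 201.9256], [0.0, 0.0, 1.0]], 'eye': [0.2789, -0.0528, 1.367], 'attitude': [-0.6847, 0.7214, -0.0744, 0.0728]}
stone_a [([0.535, 0.254, 0.03], 0.83), ([0.525, -0.16, 0.06], 0.82)]
stone_rest [([0.522, -0.167, -0.001], 0.97), ([0.379, -0.043, -0.004], 0.88), ([0.376, 0.131, 0.0], 0.67), ([0.524, -0.162, 0.059], 0.61)]
bed [([0.545, 0.2, 0.003], 0.64)]
end_stop [([0.538, 0.313, 0.009], 0.59)]
lip [([0.373, 0.092, 0.054], 0.85), ([0.528, -0.203, 0.049], 0.79), ([0.387, -0.087, 0.052], 0.7)]
lace_spool [([0.744, -0.267, 0.001], 0.63), ([0.538, 0.252, 0.028], 0.34)]
magnet_dish [([0.717, 0.054, 0.001], 0.56)]
tape_2 []
hex_key [([0.706, -0.091, 0.002], 0.58)]
side {'camera_matrix': [[497.9083, 0.0, 318.1012], [0.0, 497.9083, 197.1621], [0.0, 0.0, 1.0]], 'eye': [0.2625, -1.1819, 1.0704], 'attitude': [0.9012, -0.132, 0.0487, -0.41]}
stone_a [([0.524, -0.161, 0.06], 0.68), ([0.536, 0.251, 0.029], 0.45)]
stone_rest [([0.377, 0.132, 0.003], 0.96), ([0.381, -0.046, 0.002], 0.74), ([0.526, -0.163, -0.002], 0.62)]
bed [([0.552, 0.204, 0.0], 0.68)]
end_stop [([0.538, 0.313, 0.008], 0.4)]
lip [([0.53, -0.207, 0.052], 0.81), ([0.377, 0.091, 0.054], 0.78), ([0.385, -0.092, 0.05], 0.68)]
lace_spool []
magnet_dish [([0.712, 0.053, 0.003], 0.66)]
tape_2 []
hex_key [([0.711, -0.089, -0.005], 0.45)]
```

View pics/top.png

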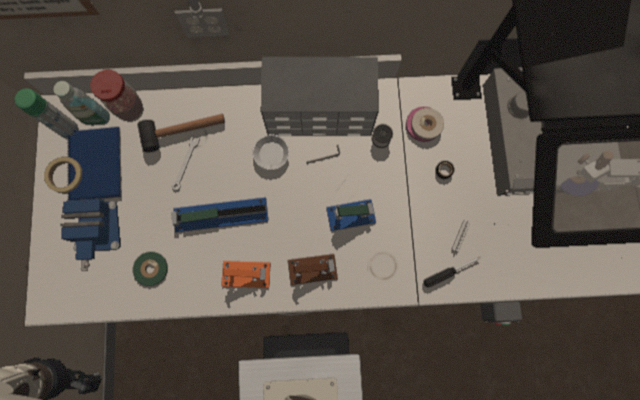

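View pics/side.png

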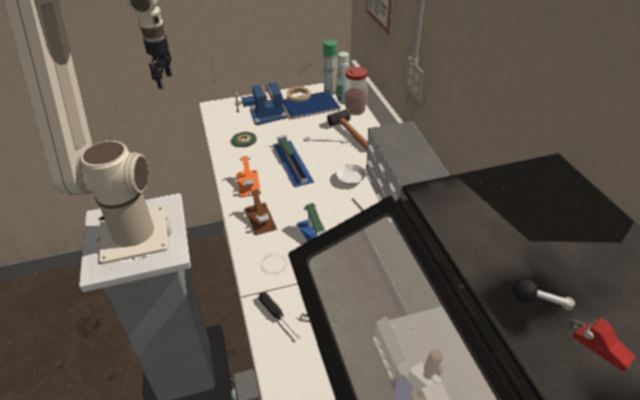

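Top view: look-alikes of the rest are blue at (351,215), brown at (312,270), orange at (246,275). The blue one holds a green stone on its rib and is the one meant, since the brown and orange are excluded by the text. The bed is at (220,216), with stone_b at its left (+y) end (197,214). The dish is at (270,153), the hex key at (325,155) and the spool at (382,136).

```bash
cat >> h.py <<'E'
def ray(c,uv,p=None):
    p=p or camera_params(c);K=p['camera_matrix'];uv=np.atleast_2d(uv).astype(float)
    d=np.c_[(uv[:,0]-K[0,2])/K[0,0],(uv[:,1]-K[1,2])/K[1,1]]
    if c=='wrist':
        r=np.linalg.norm(d,axis=1,keepdims=True)+1e-9;d=np.c_[d/r*np.sin(r),np.cos(r)]
    else: d=np.c_[d,np.ones(len(d))]
    return np.array(p['eye']),R.from_quat(p['attitude']).apply(d)
def plane(c,uv,z,p=None):
    e,d=ray(c,uv,p);return e+d*((z-e[2])/d[:,2])[:,None]
def tri(c1,u1,c2,u2,p1=None,p2=None):
    e1,d1=ray(c1,u1,p1);e2,d2=ray(c2,u2,p2)
    s=np.linalg.lstsq(np.c_[d1[0],-d2[0]],e2-e1,rcond=None)[0]
    return (e1+s[0]*d1[0]+e2+s[1]*d2[0])/2
def contour(m):
    cs=cv2.findContours(m.astype(np.uint8),0,1)[0];return max(cs,key=cv2.contourArea)[:,0,:]
def rect(c,m,z,p=None):
    q=plane(c,contour(m),z,p)[:,:2]
    (x,y),(w,h),a=cv2.minAreaRect((q*1000).astype(np.float32));a=a if w>h else a+90
    return np.round([x,y,max(w,h),min(w,h),a],1)
E
python3 - <<'E'
from h import *
im={c:camera(c) for c in('top','side')}
cen={}
for c in im:
    for t,z in(('stone_a',.042),('bed',.008),('stone_rest',.008)):
        for d in cut_out(t,c):
            m=d['pixels'];ys,xs=np.nonzero(m);cen.setdefault((t,c),[]).append((xs.mean(),ys.mean()))
            print(c,t,round(d['conf'],2),'px',xs.mean().round(1),ys.mean().round(1),'rect',rect(c,m,z))
for u in cen.get(('stone_a','top'),[]):
    for v in cen.get(('stone_a','side'),[]):print(u,v,tri('top',u,'side',v).round(4))
i=im['top'];j=im['side']
a=cv2.resize(i[185:250,300:400],(800,520)[:2],interpolation=2)
b=cv2.resize(i[185:245,160:280],(0,0),fx=5,fy=5,interpolation=2)
cv2.imwrite('pics/crop1.png',np.vstack([cv2.resize(a,(600,290)),cv2.resize(b,(600,300))])[:,:,::-1])
E
```

```text
top stone_a 0.7 px 199.2 214.3 rect [541.6 251.2 103.4  29.7  96.7]
top stone_a 0.6 px 352.1 209.8 rect [ 531.4 -164.7   84.4   26.    89.8]
top bed 0.6 px 223.3 213.9 rect [546.  202.6 265.3  70.9  94. ]
top stone_rest 0.97 px 311.9 268.6 rect [382.4 -47.  134.2  73.8  96.4]
top stone_rest 0.84 px 350.7 216.1 rect [ 525.3 -162.6  131.3   72.6   97.2]
top stone_rest 0.51 px 199.0 214.7 rect [547.2 259.6 102.   27.5  96. ]
side stone_a 0.8 px 314.5 217.1 rect [ 532.7 -132.1  128.5   30.9   89.7]
side stone_a 0.6 px 287.1 147.0 rect [538.3 244.6 106.3  26.6  94.6]
side bed 0.82 px 293.9 165.0 rect [544.7 196.1 273.3  76.4  92.8]
side stone_rest 0.83 px 247.4 179.2 rect [378.6 173.3 221.8  66.8  85.8]
side stone_rest 0.61 px 260.0 215.4 rect [378.8 -15.7 205.5  69.5  93.8]
side stone_rest 0.54 px 307.6 228.5 rect [ 509.8 -139.3   89.3   47.1   99.6]
(np.float64(199.16666666666666), np.float64(214.34102564102565)) (np.float64(314.46180555555554), np.float64(217.13194444444446)) [ 0.6493  0.3627 -0.4451]
(np.float64(199.16666666666666), np.float64(214.34102564102565)) (np.float64(287.12598425196853), np.float64(147.0236220472441)) [0.5416 0.2529 0.0351]
(np.float64(352.10791366906477), np.float64(209.77338129496403)) (np.float64(314.46180555555554), np.float64(217.13194444444446)) [ 0.5262 -0.1613  0.0698]
(np.float64(352.10791366906477), np.float64(209.77338129496403)) (np.float64(287.12598425196853), np.float64(147.0236220472441)) [ 0.4716 -0.1399  0.3196]
```

View pics/crop1.png

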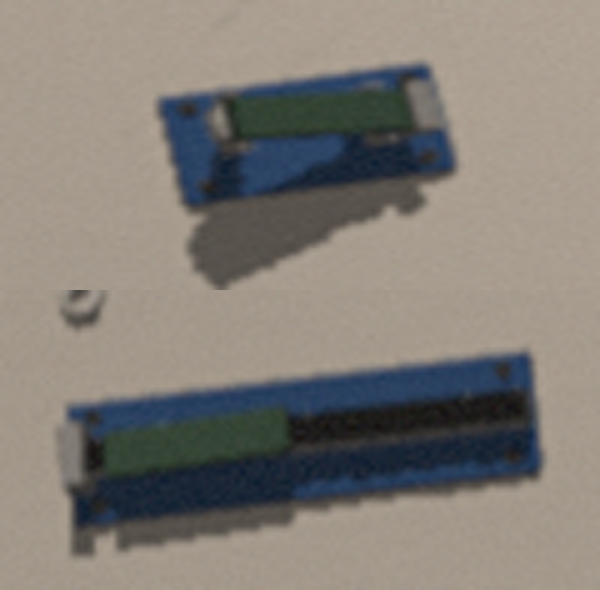

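The crop confirms it: a green stone under the lip on the blue rest, and stone_b on the bed's +y end by the stop. Now I'll move over the bed, then over the rest, with wrist looks.

```bash
python3 -m creep '1 -0.3 -0.1 0 0.06; 1 -0.6 -0.2 0 0.12; 1 -0.9 -0.3 0 0.18; 1 -1 -0.4 0 0.24; 1 -1 -0.4 0 0.3; 1 -1 -0.4 0 0.35; 1 -1 -0.4 0 0.35; 1 -1 -0.4 0 0.35'; python3 -m creep '1 -0.3 0.4 0 0; 1 -0.7 0.8 0 0; 1 -1 1 0 0; 1 -1 1 0 0; 1 -1 1 0 0'; python3 - <<'E'
from h import *
for s in('1',):
    o=telemetry.get_obs();p=camera_params('wrist');im=camera('wrist');print(o['clock'],o['eef_pos'],np.round(p['eye'],4),R.from_quat(p['attitude']).as_matrix()[:,2],p['camera_matrix'][0])
    print(o['joint_pos'])
    save(im,'w1.png')
    for t in('bed','end_stop','stone_a','stone_rest'):print(t,[(np.round(d['at'],3).tolist(),round(d['conf'],2)) for d in spot_point(t,'wrist')])
    for t,z in(('stone_a',.042),('bed',.008)):
        for d in cut_out(t,'wrist'):print(t,round(d['conf'],2),rect('wrist',d['pixels'],z,p))
E
```

```text
clock: 2.4
eef_pos: [0.2913, 0.3623, 0.2533]
tool_rot: [0.662, 0.75, -0.0, 0.0]
ft_force: [0.5, -0.7, -0.9]
grip_width: 0.0853
grasp_force: 0.0
clock: 3.02
eef_pos: [0.4597, 0.2304, 0.253]
tool_rot: [0.663, 0.748, -0.0, -0.0]
ft_force: [-0.2, 0.9, 0.3]
grip_width: 0.0853
grasp_force: 0.0
3.025 [0.45965919 0.23038672 0.25297477] [0.4523 0.2971 0.373 ] [ 0.0315411  -0.26224252 -0.9644864 ] [309.70691629   0.         321.96286861]
[4.64614678e-01 2.69100568e-01 4.18927337e-02 1.34392716e+00
 3.82397288e-06 1.91504047e+00]
bed [([0.544, 0.203, -0.001], 0.95)]
end_stop [([0.532, 0.319, 0.006], 0.65)]
stone_a [([0.539, 0.255, 0.029], 0.95)]
stone_rest [([0.381, -0.045, -0.004], 0.87), ([0.534, 0.315, 0.005], 0.74), ([0.375, 0.135, 0.002], 0.71)]
stone_a 0.96 [538.5 253.7  96.8  25.5  96. ]
bed 0.61 [545.2 195.7 273.9  71.   94. ]
```

View pics/w1.png

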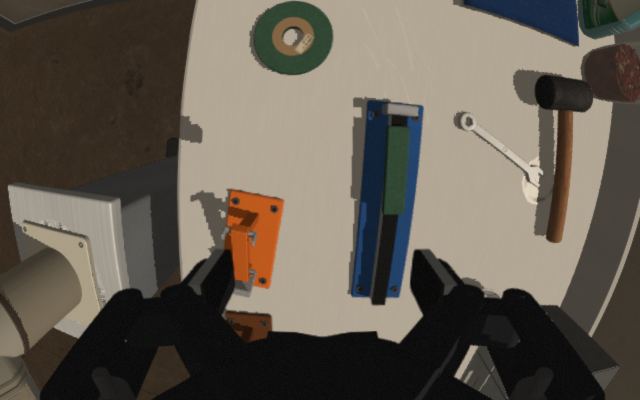

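Wrist view: bed runs from end stop (402,109) to rail end (378,303), stone_b at (397,170) with a gap of several mm to the stop. Next to the rest.

```bash
python3 -m creep '1 -0.3 0 0 0; 1 -0.7 0 0 0; 1 -1 0 0 0; 1 -1 0 0 0'>/dev/null;python3 -m creep '1 -0.3 0 0 0; 1 -0.7 0 0 0; 1 -1 0 0 0; 1 -1 0 0 0'>/dev/null; python3 -m creep '1 -0.4 0 0 0; 1 -0.7 0 0 0;  1 -0.7 0 0 0; 1 -0.7 0 0 0'; python3 - <<'E'
from h import *
o=telemetry.get_obs();p=camera_params('wrist');im=camera('wrist');print(o['clock'],o['eef_pos'],np.round(p['eye'],4))
save(im,'w2.png')
np.save('w2.npy',[np.r_[p['eye'],p['attitude']]])
for t in('lip','stone_a','stone_rest'):print(t,[(np.round(d['at'],3).tolist(),round(d['conf'],2)) for d in spot_point(t,'wrist')])
for t,z in(('stone_rest',.008),('stone_a',.065)):
    for d in cut_out(t,'wrist'):print(t,round(d['conf'],2),rect('wrist',d['pixels'],z,p),np.argwhere(d['pixels']).mean(0))
# bed from w1: camera offset same relative tool
w=cv2.imread('pics/w1.png')[:,:,::-1].astype(int)
K=p['camera_matrix'];p1=dict(camera_matrix=K,eye=np.array([.4523,.2971,.373]),attitude=p['attitude'])
print('bed corners/rail end/stop',plane('wrist',[(368,100),(423,106),(352,296),(400,298)],.008,p1).round(4).tolist(),plane('wrist',[(372,303.5),(385,303.5)],.03,p1).round(4).tolist(),plane('wrist',[(383,116),(419,118)],.04,p1).round(4).tolist())
dark=(w.max(2)<45)&(np.indices((400,640))[0]>220)&(np.indices((400,640))[0]<298)
for r in range(225,298,12):
    c=np.nonzero(dark[r,355:410])[0]+355
    if len(c): print(r,c.min(),c.max(),plane('wrist',[(c.min(),r),(c.max()+1,r)],.03,p1)[:,:2].round(4).tolist())
save(cv2.resize(w[90:310,340:440].astype(np.uint8),(0,0),fx=2.7,fy=2.7,interpolation=2),'w1c.png')
a=cv2.imread('pics/w1c.png');b=cv2.resize(im[:,:,::-1],(520,325));c=np.zeros((594,790,3),np.uint8);c[:,:270]=a[:594];c[:325,270:]=b;cv2.imwrite('pics/c2.png',c)
E
```

```text
clock: 4.88
eef_pos: [0.5081, -0.1685, 0.2531]
tool_rot: [0.662, 0.75, 0.0, -0.001]
ft_force: [0.3, 1.3, -0.6]
grip_width: 0.0857
grasp_force: 0.0
4.875 [ 0.50813882 -0.16845698  0.25312144] [ 0.5005 -0.1019  0.3732]
lip [([0.384, -0.091, 0.053], 0.78), ([0.528, -0.206, 0.049], 0.69)]
stone_a [([0.526, -0.163, 0.057], 0.69)]
stone_rest [([0.526, -0.162, 0.0], 0.77), ([0.381, -0.045, -0.001], 0.57)]
stone_rest 0.95 [372.5 -42.  144.2  90.   95. ] [ 66.24991703 229.38864919]
stone_rest 0.91 [ 526.4 -164.8  137.2   71.9   98.1] [168.28412514 335.66720742]
stone_a 0.62 [ 526.9 -160.8   80.3   27.9   97.1] [180.89899497 339.7758794 ]
bed corners/rail end/stop [[0.5023, 0.3294, 0.008], [0.5699, 0.3341, 0.008], [0.5221, 0.0724, 0.008], [0.5912, 0.0748, 0.008]] [[0.5465, 0.0767, 0.03], [0.5641, 0.0781, 0.03]] [[0.5164, 0.3119, 0.04], [0.5569, 0.3167, 0.04]]
225 382 395 [[0.5378, 0.187], [0.5549, 0.189]]
237 380 394 [[0.5382, 0.1717], [0.5568, 0.1737]]
249 379 392 [[0.54, 0.156], [0.5575, 0.1578]]
261 378 390 [[0.5418, 0.1398], [0.5584, 0.1414]]
273 376 389 [[0.5426, 0.1229], [0.5607, 0.1246]]
285 359 387 [[0.5241, 0.1034], [0.5619, 0.1069]]
297 372 384 [[0.5444, 0.0869], [0.5619, 0.0883]]
```

View pics/c2.png

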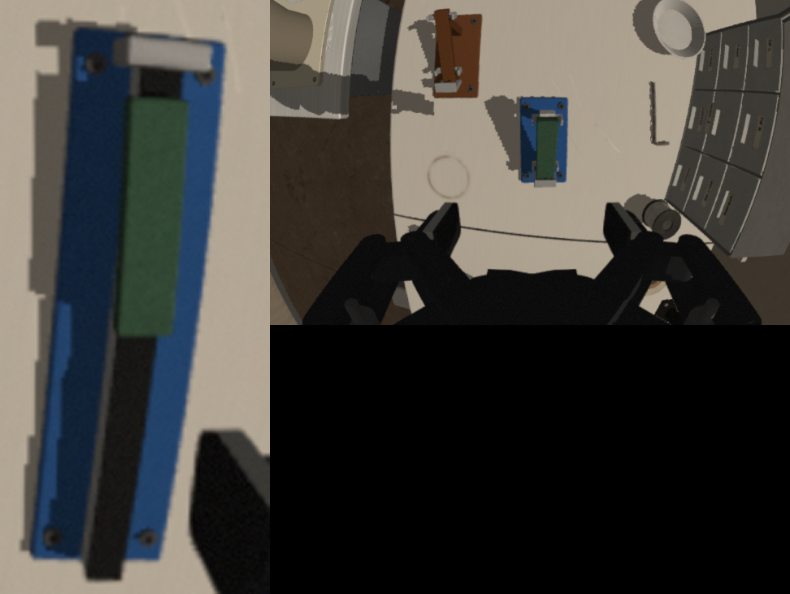

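Rest origin is about (0.5255,-0.1625), yaw about 7°. Rail centre line runs through (0.5457,0.202), yaw about 3.9°. Stone_a's top centre triangulates to z≈0.070, matching the text. Descending.

```bash
python3 -m creep '1 0.03 0.12 0.2 0; 1 0.03 0.12 0.5 0; 1 0.03 0.12 0.8 0; 1 0.03 0.12 0.9 0; 1 0.03 0.12 0.9 0; 1 0.03 0.12 0.9 0'; python3 - <<'E'
from h import *
o=telemetry.get_obs();p=camera_params('wrist');im=camera('wrist')
print(o['eef_pos'],np.round(p['eye'],4))
for t in('stone_a','stone_rest','lip'):
    print(t,[(np.round(d['at'],3).tolist(),round(d['conf'],2)) for d in spot_point(t,'wrist')])
save(im,'w3.png')
E
```

```text
clock: 5.92
eef_pos: [0.5268, -0.164, 0.1203]
tool_rot: [0.662, 0.749, 0.001, 0.002]
ft_force: [1.0, 0.1, 1.0]
grip_width: 0.0857
grasp_force: 0.0
[ 0.52680442 -0.16401513  0.12034847] [ 0.5188 -0.0972  0.2403]
stone_a [([0.528, -0.161, 0.062], 0.86)]
stone_rest [([0.378, -0.047, -0.0], 0.8)]
lip [([0.385, -0.094, 0.052], 0.81), ([0.529, -0.202, 0.049], 0.76)]
```

View pics/w3.png

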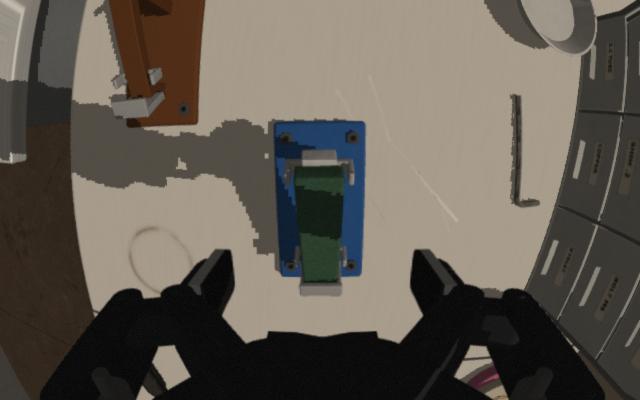

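The stone is centred between the fingers (column 320) and parallel to the tool, with its low end at (320,275) under the lip. Descend and grip.

```bash
python3 -m creep '1 0.01 0 0.1 0; 1 0.01 0 0.25 0; 1 0.01 0 0.36 0; 1 0.01 0 0.36 0; 0.1 0.01 0 0.36 0; 0.1 0.01 0 0.36 0;0.1 0.01 0 0.36 0; 0.1 0.01 0 0.36 0;0.1 0.01 0 0.36 0; 0.1 0.01 0 0.36 0'
```

```text
clock: 7.38
eef_pos: [0.5256, -0.1622, 0.065]
tool_rot: [0.662, 0.749, 0.0, 0.001]
ft_force: [-0.5, 0.2, 6.5]
grip_width: 0.0238
grasp_force: 59.4
```

```bash
python3 -m creep '0.1 0.03 0 -0.02 0; 0.1 0.06 0 -0.037 0; 0.1 0.09 0 -0.056 0; 0.1 0.12 0 -0.074 0; 0.1 0.12 0 -0.074 0'; python3 -m creep '0.1 0.02 0 -0.05 0; 0.1 0.02 0 -0.2 0; 0.1 0.02 0 -0.5 0; 0.1 0.02 0 -0.8 0;0.1 0.02 0 -0.8 0; 0.1 0.02 0 -0.8 0'; python3 - <<'E'
from h import *
im=camera('wrist');save(im,'w4.png')
E
```

```text
clock: 8.0
eef_pos: [0.523, -0.1436, 0.0759]
tool_rot: [0.662, 0.749, 0.0, -0.0]
ft_force: [-1.2, -0.8, 5.7]
grip_width: 0.0243
grasp_force: 59.3
clock: 8.75
eef_pos: [0.5218, -0.1405, 0.1947]
tool_rot: [0.662, 0.749, -0.0, -0.001]
ft_force: [0.0, 0.2, -1.6]
grip_width: 0.0241
grasp_force: 60.3
```

View pics/w4.png

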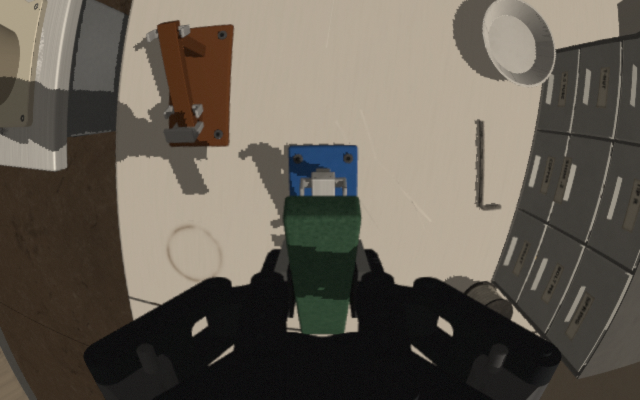

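Stone is firmly held at its 30° tilt, clear of the rest. Carry it to above the rail.

```bash
python3 -m creep '0.1 0.2 0.1 0 0; 0.1 0.5 0.2 0 0; 0.1 0.9 0.35 0 0.01; 0.1 1 0.406 0 0.017; 0.1 1 0.406 0 0.017'; python3 -m creep '0.1 0.3 0.05 0 0;0.1 0.6 0.05 0 0;0.1 0.75 0.05 0 0;0.1 0.75 0.05 0 0;0.1 0.75 0.05 0 0'; python3 - <<'E'
from h import *
p=camera_params('wrist');im=camera('wrist');o=telemetry.get_obs();print(o['eef_pos'],o['tool_rot'])
np.savez('w5.npz',im=im,**{k:np.array(v) for k,v in p.items()})
print([(np.round(d['at'],4).tolist(),round(d['conf'],2)) for d in spot_point('stone_a','wrist')+spot_point('end_stop','wrist')])
for d in cut_out('stone_a','wrist'):print(d['conf'],rect('wrist',d['pixels'],.042,p),np.argwhere(d['pixels']).mean(0))
save(im,'w5.png')
E
```

```text
clock: 9.43
eef_pos: [0.5638, 0.0167, 0.1932]
tool_rot: [0.681, 0.732, -0.001, -0.002]
ft_force: [-0.2, -1.0, -1.2]
grip_width: 0.0243
grasp_force: 60.2
clock: 10.05
eef_pos: [0.564, 0.1263, 0.1946]
tool_rot: [0.683, 0.731, -0.001, -0.0]
ft_force: [-0.5, 0.1, -0.9]
grip_width: 0.0241
grasp_force: 60.2
[0.56414331 0.12619278 0.19486731] [ 6.82931977e-01  7.30481621e-01 -6.86639689e-04 -2.11409668e-04]
[([0.5396, 0.2547, 0.03], 0.79), ([0.5662, 0.1273, 0.1898], 0.67)]
0.87 [540.4 253.7 100.8  26.3  95.2] [ 55.10543443 304.44614383]
0.84 [568.8  49.1 157.5  72.8  94. ] [257.24619718 321.81464789]
```

View pics/w5.png

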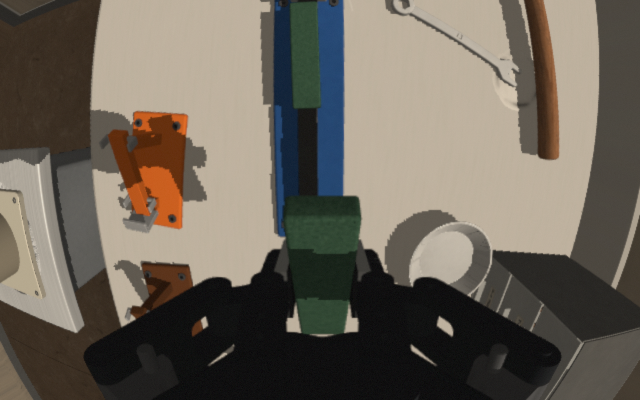

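```bash
python3 - <<'E'
from h import *
f=np.load('w5.npz');w=f['im'].astype(int);p={k:f[k] for k in('camera_matrix','eye','attitude')}
P=[]
for r in range(112,195,8):
    s=w[r,270:350];dk=np.nonzero(s.max(1)<45)[0]+270
    bl=(s[:,2]>60)&(s[:,2]>1.8*s[:,0]);b=np.nonzero(bl)[0]+270
    q=plane('wrist',[(dk.min(),r),(dk.max()+1,r)],.03,p)[:,:2] if len(dk) else None
    q2=plane('wrist',[(b.min(),r),(b.max()+1,r)],.008,p)[:,:2]
    print(r,dk.min(),dk.max(),q.round(4).tolist(),'bed mid',q2.mean(0).round(4),np.diff(q2[:,0]))
E
```

```text
112 298 316 [[0.5375, 0.2], [0.5547, 0.201]] bed mid [0.5463 0.2014] [0.0666331]
120 297 315 [[0.537, 0.1925], [0.5543, 0.1936]] bed mid [0.5463 0.1934] [0.06776827]
128 297 316 [[0.5375, 0.1852], [0.5557, 0.1863]] bed mid [0.5473 0.1855] [0.06693243]
136 297 316 [[0.5379, 0.1778], [0.5562, 0.1789]] bed mid [0.5478 0.1776] [0.0671275]
144 298 316 [[0.5392, 0.1705], [0.5567, 0.1716]] bed mid [0.5483 0.1696] [0.06735332]
152 298 316 [[0.5397, 0.1631], [0.5571, 0.1642]] bed mid [0.5488 0.1616] [0.06761036]
160 298 316 [[0.5401, 0.1556], [0.5576, 0.1568]] bed mid [0.5498 0.1536] [0.06688319]
168 298 316 [[0.5405, 0.1481], [0.5581, 0.1493]] bed mid [0.5503 0.1455] [0.0671998]
176 298 316 [[0.5409, 0.1406], [0.5586, 0.1417]] bed mid [0.5508 0.1373] [0.06754922]
184 298 316 [[0.5413, 0.1329], [0.5591, 0.1341]] bed mid [0.5513 0.1291] [0.06793237]
192 298 316 [[0.5417, 0.1252], [0.5596, 0.1264]] bed mid [0.5523 0.1208] [0.06731316]
```

Rail centre is x≈0.551 at y=0.127, so shift -13 mm sideways and come down just above the rail.

```bash
python3 -m creep '0.1 0.01 -0.087 0 0; 0.1 0.01 -0.087 0.3 0; 0.1 0.01 -0.087 0.6 0; 0.1 0.01 -0.087 0.8 0; 0.1 0.01 -0.087 0.8 0;0.1 0.01 -0.087 0.8 0'; python3 -m creep '0.1 0 0 0.02 0;0.1 0 0 0.04 0;0.1 0 0 0.06 0;0.1 0 0 0.07 0;0.1 0 0 0.07 0'
```

```text
clock: 11.0
eef_pos: [0.5524, 0.1282, 0.0767]
tool_rot: [0.683, 0.731, 0.001, 0.001]
ft_force: [0.4, -0.5, -0.7]
grip_width: 0.0242
grasp_force: 60.2
clock: 11.62
eef_pos: [0.5511, 0.1284, 0.0647]
tool_rot: [0.682, 0.731, -0.0, -0.0]
ft_force: [-0.2, 0.1, -1.0]
grip_width: 0.0243
grasp_force: 60.2
```

```bash
python3 -m creep '0.1 0 0 0.013 0;0.1 0 0 0.026 0;0.1 0.003 0 0.04 0;0.1 0.006 0 0.05 0;0.1 0.006 0 0.05 0'
```

```text
clock: 12.25
eef_pos: [0.5514, 0.129, 0.0588]
tool_rot: [0.682, 0.731, 0.0, 0.001]
ft_force: [-2.7, -1.4, 8.1]
grip_width: 0.0241
grasp_force: 61.2
```

```bash
python3 -m creep '0.1 0.007 0 0.01 0;0.1 0.014 0 0.02 0;0.1 0.02 0 0.03 0;0.1 0.02 0 0.03 0'
```

```text
clock: 12.75
eef_pos: [0.5516, 0.1315, 0.0548]
tool_rot: [0.683, 0.731, 0.0, 0.001]
ft_force: [-3.8, -1.8, 10.8]
grip_width: 0.0239
grasp_force: 60.8
```

It pivots in the grip at only about 11 N. Continue laying it down along the arc.

```bash
python3 -m creep '0.1 0.008 0 0.014 0;0.1 0.016 0 0.028 0;0.1 0.022 0 0.042 0;0.1 0.028 0 0.056 0;0.1 0.033 0 0.07 0;0.1 0.033 0 0.07 0'; python3 -m creep '0.1 0.006 0 0.014 0;0.1 0.01 0 0.028 0;0.1 0.012 0 0.035 0;0.1 0.012 0 0.035 0'
```

```text
clock: 13.5
eef_pos: [0.5513, 0.1362, 0.0439]
tool_rot: [0.683, 0.731, -0.0, 0.002]
ft_force: [-2.8, -2.7, 9.2]
grip_width: 0.0241
grasp_force: 59.9
clock: 14.0
eef_pos: [0.5512, 0.1377, 0.0387]
tool_rot: [0.683, 0.731, -0.0, 0.002]
ft_force: [-1.9, -2.9, 8.1]
grip_width: 0.0241
grasp_force: 60.0
```

```bash
python3 - <<'E'
from h import *
im=camera('wrist');s=camera('side')
save(np.hstack([cv2.resize(im[60:360,200:440],(480,600)),cv2.resize(s[120:195,265:305],(320,600),interpolation=2)]),'w6.png')
E
```

```text
(no output)
```

View pics/w6.png

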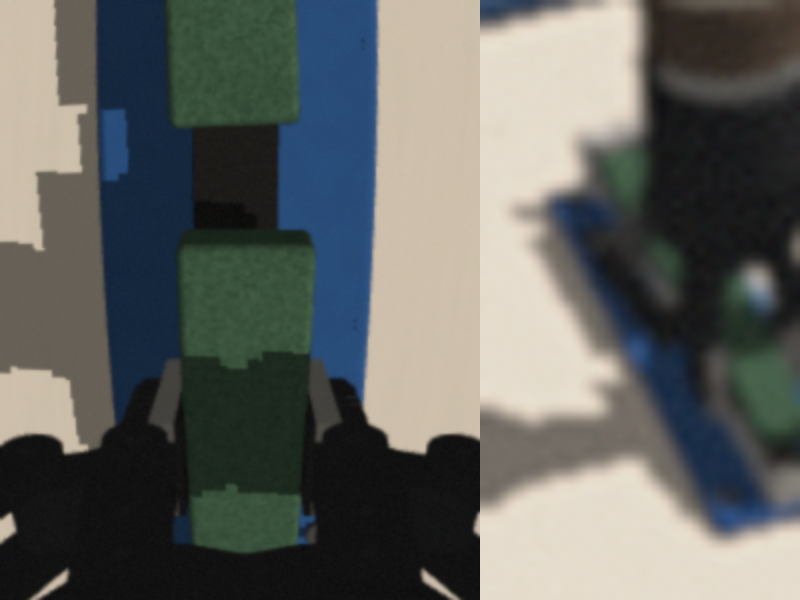

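Stone a (247,300) lies almost flat on the rail, its upper end still slightly raised. It is about 1.5 mm right of the rail centre (236), with ~20 mm of gap to b. Press on down and recentre.

```bash
python3 -m creep '0.1 0.002 -0.005 0.008 0;0.1 0.004 -0.01 0.016 0;0.1 0.004 -0.01 0.022 0;0.1 0.004 -0.01 0.028 0;0.1 0.004 -0.01 0.028 0'
```

```text
clock: 14.72
eef_pos: [0.551, 0.1383, 0.0352]
tool_rot: [0.683, 0.731, 0.001, 0.003]
ft_force: [-0.5, -3.1, 10.8]
grip_width: 0.024
grasp_force: 60.3
```

```bash
python3 -m creep '0.1 0 0 0.008 0;0.1 0 0 0.016 0;0.1 0 0 0.016 0'; python3 -m creep '0.1 0 0 0.008 0;0.1 0 0 0.016 0;0.1 0 0 0.016 0'
```

```text
clock: 15.1
eef_pos: [0.5509, 0.1386, 0.0326]
tool_rot: [0.683, 0.731, 0.001, 0.002]
ft_force: [-0.3, -3.5, 9.2]
grip_width: 0.024
grasp_force: 60.5
clock: 15.48
eef_pos: [0.5509, 0.1387, 0.0322]
tool_rot: [0.683, 0.731, 0.001, 0.003]
ft_force: [-4.7, -4.1, 21.0]
grip_width: 0.0241
grasp_force: 61.9
```

Force climbed without motion, so the stone is flat on the rail. Let go, look, and raise a little for the regrip.

```bash
python3 -m creep '0.5 0 0 0 0;0.5 0 0 -0.01 0;0.5 0 0 -0.06 0;0.5 0 0 -0.06 0;0.5 0 0 -0.06 0'; python3 - <<'E'
from h import *
p=camera_params('wrist');im=camera('wrist')
for d in cut_out('stone_a','wrist'):print(d['conf'],rect('wrist',d['pixels'],.042,p),np.argwhere(d['pixels']).mean(0))
save(cv2.resize(im[0:380,180:460],(560,600)),'w7.png')
E
```

```text
clock: 16.1
eef_pos: [0.549, 0.1395, 0.0371]
tool_rot: [0.682, 0.731, -0.0, -0.0]
ft_force: [-0.4, 0.1, -1.3]
grip_width: 0.0424
grasp_force: 0.0
0.84 [542.7 229.   50.8  25.   95.2] [ 63.77169855 320.11234251]
0.74 [550.8 149.5  76.1  25.4  93.1] [251.04352818 326.20949896]
```

View pics/w7.png

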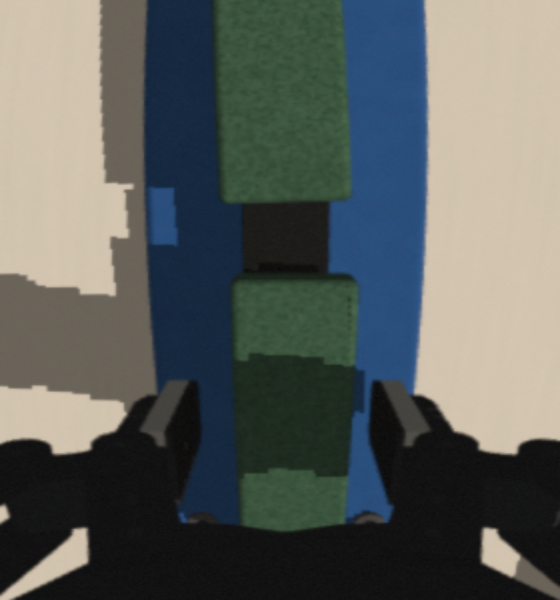

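Stone a lies flat at (295,400), about 1.7 mm right of b's line, with a gap of about 14 mm. Regripping with the tool on the rail line recentres it; then slide gently.

```bash
python3 -m creep '0.1 0 0 0 0;0.1 0 0 0 0;0.1 0 0 0 0;0.1 0.02 0 0 0;0.1 0.04 0 0 0;0.1 0.06 0 0 0;0.1 0.08 0 0 0;0.1 0.1 0 0 0;0.1 0.12 0 0 0;0.1 0.12 0 0 0'; python3 -m creep '0.1 0.01 0 0 0;0.1 0.02 0 0 0;0.1 0.03 0 0 0;0.1 0.03 0 0 0'
```

```text
clock: 17.45
eef_pos: [0.5478, 0.1579, 0.0372]
tool_rot: [0.682, 0.731, 0.0, -0.0]
ft_force: [-0.1, 0.1, 2.4]
grip_width: 0.024
grasp_force: 59.2
clock: 17.95
eef_pos: [0.5475, 0.1619, 0.0372]
tool_rot: [0.682, 0.731, -0.0, 0.0]
ft_force: [-0.7, -4.0, 2.6]
grip_width: 0.0239
grasp_force: 59.3
```

```bash
python3 -m creep '0.1 0.008 0 0 0;0.1 0.015 0 0 0;0.1 0.015 0 0 0'; python3 -m creep '0.1 0.008 0 0 0;0.1 0.015 0 0 0;0.1 0.015 0 0 0';python3 -m creep '0.1 0.008 0 0 0;0.1 0.015 0 0 0;0.1 0.015 0 0 0'
```

```text
clock: 18.32
eef_pos: [0.5474, 0.1643, 0.0372]
tool_rot: [0.682, 0.731, 0.0, 0.0]
ft_force: [0.5, -4.7, 3.4]
grip_width: 0.0241
grasp_force: 59.3
clock: 18.7
eef_pos: [0.5472, 0.1666, 0.0372]
tool_rot: [0.682, 0.731, 0.0, -0.0]
ft_force: [0.7, -3.3, 4.3]
grip_width: 0.0239
grasp_force: 59.3
clock: 19.08
eef_pos: [0.5471, 0.1688, 0.0372]
tool_rot: [0.682, 0.731, 0.0, 0.0]
ft_force: [1.0, -3.3, 4.4]
grip_width: 0.024
grasp_force: 59.4
```

```bash
python3 -m creep '0.1 0.008 0 0 0;0.1 0.015 0 0 0;0.1 0.015 0 0 0'; python3 -m creep '0.1 0.008 0 0 0;0.1 0.015 0 0 0;0.1 0.015 0 0 0'
```

```text
clock: 19.45
eef_pos: [0.5469, 0.1706, 0.0372]
tool_rot: [0.682, 0.731, -0.0, 0.0]
ft_force: [0.9, -5.9, 4.3]
grip_width: 0.0238
grasp_force: 59.4
clock: 19.82
eef_pos: [0.5469, 0.1707, 0.0372]
tool_rot: [0.683, 0.731, -0.002, 0.002]
ft_force: [1.4, -10.8, 5.0]
grip_width: 0.0241
grasp_force: 59.6
```

```bash
python3 -m creep '0.1 0.005 0 0 0;0.1 0.01 0 0 0;0.1 0.01 0 0 0;0.1 0.01 0 0 0;0.1 0.01 0 0 0;0.1 0.01 0 0 0'
```

```text
clock: 20.58
eef_pos: [0.5469, 0.1708, 0.0372]
tool_rot: [0.683, 0.73, -0.003, 0.003]
ft_force: [1.6, -14.7, 6.9]
grip_width: 0.0243
grasp_force: 59.7
```

Held at about 11–14 N for over half a second. Ease the push partly off, release and rise.

```bash
python3 -m creep '0.1 -0.01 0 0 0;0.1 -0.015 0 0 0;0.1 -0.015 0 0 0;0.5 -0.015 0 0 0;0.5 -0.015 0 0 0;0.5 -0.015 0 0 0;0.5 -0.015 0 0 0;0.5 -0.015 0 -0.2 0;0.5 -0.015 0 -0.5 0;0.5 -0.3 0 -0.9 0;0.5 -0.6 0 -1 0;0.5 -0.6 0 -1 0'; python3 - <<'E'
from h import *
p=camera_params('wrist');im=camera('wrist')
for d in cut_out('stone_a','wrist'):print(d['conf'],rect('wrist',d['pixels'],.042,p),np.argwhere(d['pixels']).mean(0))
print([(np.round(d['at'],4).tolist(),round(d['conf'],2)) for d in spot_point('stone_a','wrist')])
save(cv2.resize(im[0:300,200:440],(480,600)),'w8.png')
E
```

```text
clock: 22.08
eef_pos: [0.5546, 0.0824, 0.1901]
tool_rot: [0.684, 0.729, 0.002, 0.002]
ft_force: [-0.1, -0.1, 0.2]
grip_width: 0.0427
grasp_force: 0.0
0.91 [548.  166.7  99.4  25.6  93.6] [101.25015461 318.71737786]
0.71 [542.9 237.8  43.4  25.1  93.4] [ 22.23455825 318.47537138]
[([0.5498, 0.1656, 0.0307], 0.73)]
```

View pics/w8.png

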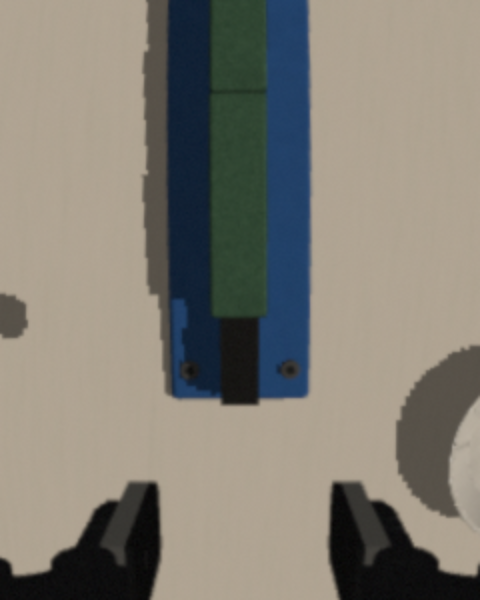

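The two stones lie flush and straight on the rail, joined at (239,91) without a gap. Stone a's centre is at y≈0.167, which matches butted home. The gripper is clear, so I'm handing in.

```bash
python3 -c "
from h import *
print(ticket.job_done())"
```

```text
the job is handed in; nothing more can be done
None
```

The job is handed in, though no verdict came back: stone_a is off the rest and butted flush against stone_b on the rail, both pressed home against the end stop at an estimated 11 N (14.7 N at the wrist, less about 3–4 N sliding friction), then released with the gripper clear.

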